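# Take the screwdriver from its latched rack and hold it up level for inspection

## Robot

A 6-joint arm with a two-finger parallel gripper is mounted at the origin on the work surface; the furniture and walls round the work are solid. World frame = base frame: x ahead of the robot, y to its left, z up, the work surface at z = 0. Lengths are in m, angles in rad, forces in N, time in s.
With the tool pointing down it reaches from about 0.375 to 0.9 m from the base axis. Payload 3.1 kg.
Tool frame: the origin (TCP) lies on the mounting face of the last link; the fingertips stand 173 mm ahead of it and the grasp point (between the pads) lies 155 mm ahead of it; z points along the fingers, y is the line along which they close (so a half turn about z gives the same grasp; the last joint's range is limited). The gripper opens to 85 mm and grips with 20 to 120 N. Pads are 22 mm wide; open, the fingers measure 114 mm over their backs; the gripper's body (76 mm by 85 mm) begins 54 mm behind the grasp point. The pads swing forward as they close: fully open they stand 13 mm farther back than shut.
Start: joints at [1.113, 0.527, 1.433, -0, 1.181, -0.178], TCP at [0.173, 0.601, 0.405] pointing down, gripper open.
Joint ranges: [-3.08, 3.08], [-0.75, 2.2], [0.22, 2.44], [-1.43, 4.57], [0, 2.65], [-2.85, 2.85]. Speed limits (rad/s): [2.79, 2.79, 3.14, 3.14, 3.14, 3.14].

## Interface

Orientations are given as a rotation vector (axis times angle).
In Python, from workcell import * gives the robot as it stands. The module is installed in compiled form; this text tells all that it offers.
- The arm moves only by the shell command python3 -m handwheel 'ROWS' [FORCE]. ROWS is JSON, a list of rows, each a list of 7 numbers: the shift along the tool's x, y, z in m, then the turn, a rotation vector about the tool's x, y, z in rad, then the opening, from -1 (shut) to 1 (fully open). In form: [[x, y, z, ax, ay, az, claw], ...]. A call has 1 to 10 rows; each row is the pose to reach, as a shift and turn from the pose commanded when the call began, along the tool's axes at that moment; what a row does not reach only later rows make up. A row lasts 1/8 s, in which the tool goes at most 62.5 mm and 10.7 degrees, less where a joint would pass 70% of its speed; a pose out of reach is approached as far as the arm can. A call with a gripper value outside its range is refused whole. The fingers move at their own pace and stop on an object; FORCE is the grip in N (left out, the last holds). Time passes only in rows, so rows that repeat a pose let the fingers close. It gives the time, the measured TCP pose, the force, the opening and the grip force at its end, in the units of the state.
- get_obs(): the state, without advancing time (a new reading comes with each control period).
- capture(name): name is "scene" or "top"; returns the picture (384x512x3 uint8, red, green, blue); there is no depth.
- calibration(name): a dict with "fx", "fy", "cx", "cy" (pixels), "dist" ([k1, k2, p1, p2, k3] as OpenCV has them; the pictures are not rectified), "cam_to_world" (4x4, takes a point from camera to world coordinates). Camera axes: x right, y up, looking along -z (the intrinsics and any distortion apply to the point x, -y, -z); pixel columns grow to the right and rows downward; lengths in m; the calibration is good to about 2 mm. A picture is of the moment at which its call begins. calibration takes no time and is no camera call.
- sign_off(): hands the job in; it is judged then, once.
The state is a dict: "time_s": time; "q": joint angles; "qvel": joint speeds; "joint_torque": joint torques, N m; "tcp_pos": TCP position; "eef_rot": TCP orientation; "contact_force": force on the tool from outside, world axes, zero at the start; "moment": the same for the moment, N m; "grip_width": opening from 0.0 (shut) to 1.0 (fully open); "grip_force": force on a finger pad.
Only numpy, scipy, OpenCV 4.12 (cv2) and the standard library are available. Lean on these libraries where they do the work, as an engineer would, in place of code of your own. Each camera call takes 0.05 s, during which the arm holds its last target. There are 200 camera calls.

## Task

Swing the red latch lever clear of the clear hood on the tool rack, then lift the hood wide open by its black knob. Draw the screwdriver out of its sloping socket, turn it until it is level and hold it up well above the bench (its handle at least 27 cm up) and clear of the rack, so that its tip can be checked. Leave the latch and hood open, do not disturb the other things on the bench, and finish while still holding the screwdriver still in the air.

Things in the scene. Friction and masses are not known exactly. Their poses are not given: they have to be found in the camera images.
- rack: Tool rack fixed to the bench, origin on the bench; x from its front (knob side, nearest the robot) to its back, y left, z up. Base x +-98, y -65..+110, 12 mm thick. Socket block (50 mm wide) at the back holds the screwdriver in the plane y = 0. Hinge cheeks at y +-57, x 6..34, up to z 119 mm; latch post (20 mm thick, top z 192) at x 5, y 90.
- latch (a joint): Red latch lever turning about the upright post. 0 = across the top of the hood, pointing to the rack's right (-y); grows as its end swings to the back (+x), anticlockwise from above; 1.57 = points straight back, off the hood; stop at 1.8 rad. Starts between 0 and 0.3. Stays where it is left.
- latch_peg (a point): On the axis of the red upright peg (round, 14 mm thick) at the lever's free end, 65 mm from the pivot. Lever mid-plane z 197 mm, peg top z 242 mm; this point is at z 225 mm.
- latch_pivot (a point): Pivot of the latch lever, on the vertical axis of the post, at the lever's mid-plane (z 197 mm).
- hood (a joint): Clear plastic hood with orange rims over the screwdriver's handle, hinged at its back. 0 = closed; grows as the front rises and swings back; 1.57 = front turned straight up; stop at 1.9 rad. Stiff hinge (0.25 N m), stays where left. Closed: rack x -115..+21, y +-48, z 105..192 mm. The latch must be off it first, though it would not block it.
- hood_knob (a point): Centre of the black barrel knob (round, 26 mm thick, 28 mm long along the rack's y, flat ends) on a thin stem on the hood's front face, 32 mm out from that face. Closed it lies at rack x -147, y 0, z 165 mm. As the hood opens the knob moves up and back on an arc about hood_hinge; with the hood at 1.57 it points straight up.
- hood_hinge (a point): A point on the hood's hinge axis (the axis runs along the rack's y), at rack x 20, y 0, z 105 mm.
- driver_handle (a point): Middle of the red handle, on the tool's axis, 145 mm from the tip. y axis points along the tool from tip to handle end. Tool 198 mm long: handle 100 mm long, 29 mm thick; shaft 100 mm long, 6 mm thick; 70 to 130 g. In the rack it slopes 42 degrees above level, handle up and to the rack's front (-x), within 2 degrees of play.
- driver_tip (a point): Tip of the screwdriver's shaft, on its axis; axes as driver_handle. (Obstacle: the big black tool case to the right of the rack is fixed to the room; world x 0.22..0.46, y -0.24..+0.18 m, top at z 0.182, its carrying handle in the middle up to z 0.232 m.)
- socket_floor (a point): Bottom of the sloping socket, on its axis, where the tip rests. The socket is 7.5 mm square and 60 mm deep, open along the tool's slope.
- socket_mouth (a point): Mouth of the socket, on its axis, 60 mm from its floor.
- pine_block: Bystander: loose pine block 45 x 110 x 45 mm, origin under its centre.
- tape_roll: Bystander: loose roll of masking tape, 100 mm across, 24 mm high, origin under its centre.
- block_plane: Bystander: loose block plane 50 x 160 x 49 mm, origin under its centre.

How it is judged:
By the outcome, as a careful person would: the job done as asked, in the order asked, and still so for the second after the job is handed in, while the arm keeps its last pose, push and grip.
It also fails if it takes over 72 s, if anything falls off the work surface, if the arm or the gripper's body presses on something with over 40 N, if the wrist force passes 120 N, or if a joint passes its speed limit or range.

## Working session

There is one attempt and no reset: what is moved stays moved. The work goes in short steps, Python scripts to look and compute and a shell command to move; the robot and the scene stay as the last step left them, time stands still between calls to the robot, and variables do not carry over. Pictures are saved under pics/ and viewed, at most 10 in all, crops included, and the job is handed in when it is done.

```bash
mkdir -p pics
python3 - <<'E'
from workcell import *
import cv2,numpy as np
for n in("scene","top"):
    im=capture(n); cv2.imwrite(f"pics/{n}0.png",im[:,:,::-1]); c=calibration(n); print(n,c)
o=get_obs(); print(o["tcp_pos"],o["eef_rot"],o["time_s"],o["grip_width"])
E
```

```text
scene {'fx': 478.25408053085584, 'fy': 478.25408053085584, 'cx': 260.93525206118403, 'cy': 190.84771760238434, 'dist': array([-0.12726446,  0.        ,  0.        ,  0.        ,  0.        ]), 'cam_to_world': array([[ 0.36156486, -0.76184016,  0.53746667,  1.27901814],
       [ 0.932211  ,  0.28555463, -0.2223538 , -0.03150057],
       [ 0.01592196,  0.58142766,  0.8134423 ,  1.31348774],
       [ 0.        ,  0.        ,  0.        ,  1.        ]])}
top {'fx': 415.00902615156565, 'fy': 415.00902615156565, 'cx': 258.94422917387084, 'cy': 189.26480090102382, 'dist': array([-0.10408862,  0.        ,  0.        ,  0.        ,  0.        ]), 'cam_to_world': array([[-0.00696569,  0.99072404, -0.13571056,  0.37052365],
       [-0.99978044, -0.00421778,  0.02052531,  0.30006638],
       [ 0.01976252,  0.13582374,  0.99053589,  1.19651791],
       [ 0.        ,  0.        ,  0.        ,  1.        ]])}
[0.17244251 0.60042437 0.4038255 ] [-4.37948579e-01 -3.11031477e+00  2.90398971e-03] 0.1 1.0001048937556105
```

View pics/scene0.png

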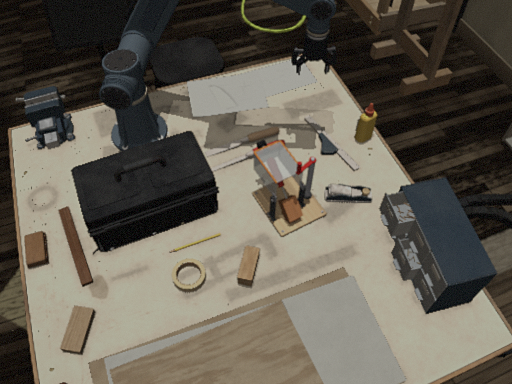

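View pics/top0.png

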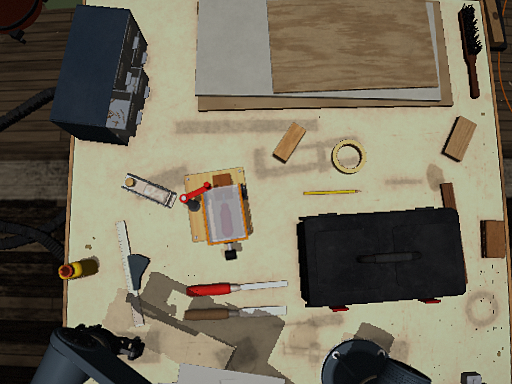

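Run:
```python
import cv2
a=cv2.imread("pics/top0.png")[155:275,170:290]; b=cv2.imread("pics/scene0.png")[125:245,235:355]
cv2.imwrite("pics/crop0.png",cv2.resize(cv2.hconcat([a[:,:80*1+20],b[:,:100]]),None,fx=4,fy=4,interpolation=cv2.INTER_CUBIC))
```

```text
(no output)
```

View pics/crop0.png

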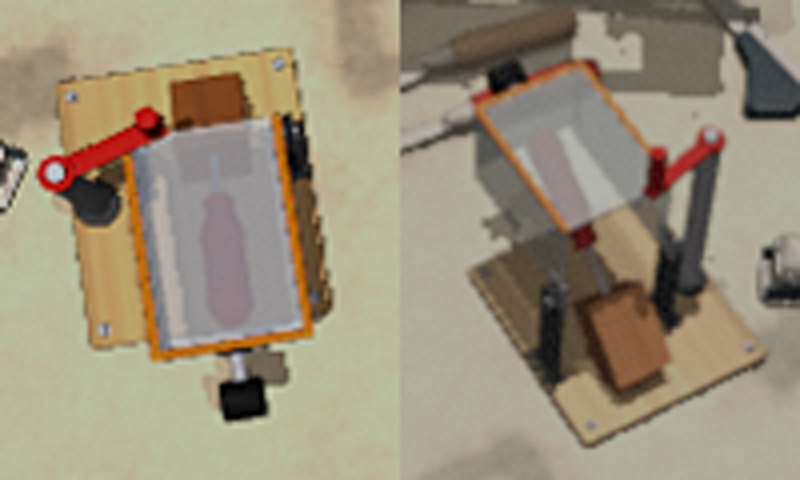

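```bash
cat > h.py <<'E'
from workcell import *
import cv2,numpy as np
from scipy.spatial.transform import Rotation as R
from scipy.optimize import least_squares
F=np.diag([1,-1,-1.])
def proj(n,P):
    c=calibration(n);M=np.linalg.inv(c["cam_to_world"]);P=np.atleast_2d(P)
    Pc=(P@M[:3,:3].T+M[:3,3])@F
    K=np.array([[c["fx"],0,c["cx"]],[0,c["fy"],c["cy"]],[0,0,1]])
    return cv2.projectPoints(Pc,np.zeros(3),np.zeros(3),K,np.array(c["dist"]))[0][:,0]
def ray(n,uv):
    c=calibration(n);K=np.array([[c["fx"],0,c["cx"]],[0,c["fy"],c["cy"]],[0,0,1]])
    u=cv2.undistortPoints(np.array([[uv]],float),K,np.array(c["dist"]))[0,0]
    T=c["cam_to_world"];return T[:3,3],T[:3,:3]@F@np.array([u[0],u[1],1])
def onz(n,uv,z):
    o,d=ray(n,uv);return o+d*(z-o[2])/d[2]
def rk(p,P): # rack->world
    P=np.atleast_2d(P);return P@R.from_euler('z',p[2]).as_matrix().T+[p[0],p[1],0]
def tri(a,b):
    A=0;B=0
    for n,uv in(("top",a),("scene",b)):
        o,d=ray(n,uv);d=d/np.linalg.norm(d);Q=np.eye(3)-np.outer(d,d);A=A+Q;B=B+Q@o
    return np.linalg.solve(A,B)
E
python3 - <<'E'
from h import *
t=lambda x,y:(170+x/4-.4,155+y/4-.4); s=lambda x,y:(235+(x-400)/4-.4,125+y/4-.4)
obs=[("top",t(57,85),(.098,.11,.012)),("top",t(296,48),(.098,-.065,.012)),("top",t(92,347),(-.098,.11,.012)),
("top",t(243,399),(-.147,0,.165)),("top",t(55,173),(.005,.09,.204)),
("scene",s(588,444),(.098,-.065,.008)),("scene",s(765,353),(.098,.11,.008)),("scene",s(470,270),(-.098,-.065,.012)),
("scene",s(507,74),(-.147,0,.165)),("scene",s(711,136),(.005,.09,.204))]
f=lambda p:np.concatenate([proj(n,rk(p,P))[0]-uv for n,uv,P in obs])
r=least_squares(f,[.4,.4,.1],loss='soft_l1');print(r.x,f(r.x).reshape(-1,2).round(1).tolist())
p=r.x
print("knob",tri(t(243,399),s(507,74)),rk(p,(-.147,0,.165)));print("pivot",tri(t(55,173),s(711,136)),rk(p,(.005,.09,.2)))
w=tri(t(148,118),s(657,152));print("peg",w, (w[:2]-rk(p,(.005,.09,0))[0,:2])@R.from_euler('z',p[2]).as_matrix()[:2,:2])
for n,P in dict(hinge=(.02,0,.105),).items(): print(n,rk(p,P))
E
```

```text
[0.49483286 0.37109606 0.14505585] [[-0.5, -1.0], [-0.5, -0.6], [-0.4, 0.9], [0.1, 0.5], [0.3, -0.1], [-0.8, 0.3], [0.9, 0.5], [-1.3, -1.2], [-0.1, 0.8], [-0.0, -0.6]]
knob [0.3505402  0.34976498 0.16997131] [[0.34937668 0.34984755 0.165     ]]
pivot [0.48667464 0.46179745 0.20056153] [[0.48677105 0.46087361 0.2       ]]
peg [0.51417656 0.4016748  0.23917349] [ 0.01856064 -0.0625385 ]
hinge [[0.51462281 0.37398702 0.105     ]]
```

```bash
cat >> h.py <<'E'
p=np.array([.4948,.3711,.145])
Rk=R.from_euler('z',p[2])
def tool(zd,yd): # tool rotation from z dir and y dir (world)
    z=np.array(zd,float);z/=np.linalg.norm(z);y=np.array(yd,float);y-=z*(y@z);y/=np.linalg.norm(y)
    return R.from_matrix(np.c_[np.cross(y,z),y,z])
def rows(targets,ref=None): # targets: (grasp point world, R)
    o=get_obs();P0,R0=(o["tcp_pos"],R.from_rotvec(o["eef_rot"])) if ref is None else ref
    for g,Rt in targets:
        P=np.array(g)-Rt.apply([0,0,.155]); print(np.r_[R0.inv().apply(P-P0),(R0.inv()*Rt).as_rotvec()].round(4).tolist())
def down(a): # closing dir at rack angle a, smallest turn
    o=get_obs();R0=R.from_rotvec(o["eef_rot"])
    T=[tool([0,0,-1],s*Rk.apply([np.cos(a),np.sin(a),0])) for s in(1,-1)]
    return min(T,key=lambda t:(R0.inv()*t).magnitude())
def obs():
    o=get_obs();Rt=R.from_rotvec(o["eef_rot"]);print("t",o["time_s"],"grasp",(o["tcp_pos"]+Rt.apply([0,0,.155])).round(4),"w",round(o["grip_width"],3),"F",np.round(o["contact_force"],1),"q",np.round(o["q"],2));print(Rt.as_matrix().round(3).tolist())
E
python3 - <<'E'
from h import *
obs()
peg=lambda a,z:rk(p,(.005+.065*np.sin(a),.09-.065*np.cos(a),z))[0]
T0=down(.288)
rows([(peg(.288,.30),T0),(peg(.288,.23),T0)])
print("arc")
g0=peg(.288,.23);ref=(g0-T0.apply([0,0,.155]),T0)
A=np.linspace(.288,1.64,10)[1:]
rows([(peg(a,.23),R.from_euler('z',a-.288)*T0) for a in A],ref)
E
```

```text
t 0.1 grasp [0.1723 0.6002 0.2488] w 1.0 F [ 0.3 -0.  -0.2] q [ 1.11  0.53  1.43 -0.    1.18 -0.18]
[[-0.961, 0.276, -0.001], [0.276, 0.961, -0.002], [0.0, -0.002, -1.0]]
[-0.3831, -0.0966, -0.0511, -0.0019, 0.0005, 0.858]
[-0.3831, -0.0965, 0.0189, -0.0019, 0.0005, 0.858]
arc
[0.0007, 0.0097, 0.0, 0.0, 0.0, -0.1502]
[0.0029, 0.0192, 0.0, 0.0, 0.0, -0.3004]
[0.0065, 0.0283, 0.0, 0.0, 0.0, -0.4507]
[0.0114, 0.0367, 0.0, 0.0, 0.0, -0.6009]
[0.0175, 0.0444, 0.0, 0.0, 0.0, -0.7511]
[0.0247, 0.051, 0.0, 0.0, 0.0, -0.9013]
[0.0327, 0.0564, 0.0, 0.0, 0.0, -1.0516]
[0.0416, 0.0606, 0.0, 0.0, 0.0, -1.2018]
[0.0509, 0.0635, 0.0, 0.0, 0.0, -1.352]
```

```bash
python3 -m handwheel '[[0,0,-0.055,0,0,0,0],[-0.05,-0.015,-0.055,0,0,0.15,0],[-0.11,-0.03,-0.055,0,0,0.3,0],[-0.165,-0.045,-0.055,0,0,0.45,0],[-0.22,-0.06,-0.055,0,0,0.6,0],[-0.275,-0.075,-0.055,0,0,0.75,0],[-0.33,-0.09,-0.055,0,0,0.858,0],[-0.383,-0.0966,-0.051,-0.002,0,0.858,0],[-0.383,-0.0966,-0.051,-0.002,0,0.858,0],[-0.383,-0.0966,-0.051,-0.002,0,0.858,0]]' 20
python3 - <<'E'
from h import *
obs()
peg=lambda a,z:rk(p,(.005+.065*np.sin(a),.09-.065*np.cos(a),z))[0]
T0=down(.288)
rows([(peg(.288,.23),T0)])
for n in("scene","top"): cv2.imwrite(f"pics/{n}1.png",capture(n)[:,:,::-1])
a=cv2.imread("pics/top1.png")[120:270,150:300]; b=cv2.imread("pics/scene1.png")[85:235,235:385]
cv2.imwrite("pics/crop1.png",cv2.resize(cv2.hconcat([a,b]),None,fx=2.6,fy=2.6))
E
```

```text
time_s: 1.35
tcp_pos: [0.5136, 0.402, 0.4549]
eef_rot: [-1.692, -2.645, -0.0]
contact_force: [-0.1, 0.5, -0.1]
grip_width: 0.498
grip_force: 0.0
t 1.35 grasp [0.5135 0.4021 0.2999] w 0.498 F [-0.1  0.5 -0.1] q [0.49 0.52 1.3  0.   1.32 0.06]
[[-0.419, 0.908, -0.001], [0.908, 0.419, 0.001], [0.001, -0.001, -1.0]]
[-0.0003, 0.0004, 0.0699, -0.0006, -0.0013, -0.0005]
```

View pics/crop1.png

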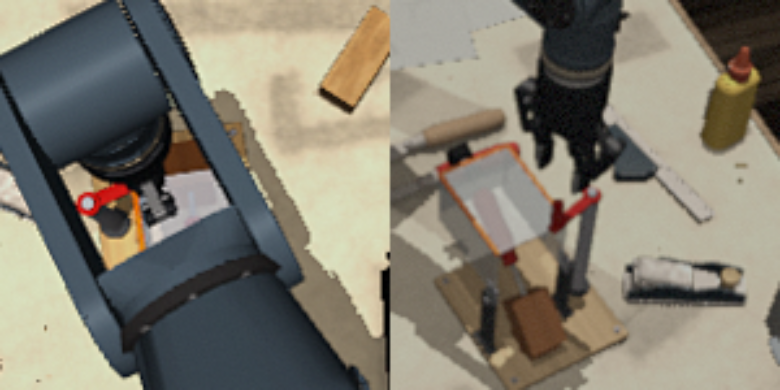

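The gripper hangs over the peg (the peg is at about (557,212) in the right crop, with the fingers above it); next I go down and grip.

```bash
python3 -m handwheel '[[0,0,0.035,0,0,0,0],[0,0,0.07,0,0,0,0],[0,0,0.07,0,0,0,0],[0,0,0.07,0,0,0,-1],[0,0,0.07,0,0,0,-1],[0,0,0.07,0,0,0,-1],[0,0,0.07,0,0,0,-1],[0,0,0.07,0,0,0,-1]]' 20; python3 -c "from h import *; obs()"
```

```text
time_s: 2.45
tcp_pos: [0.5143, 0.4027, 0.3877]
eef_rot: [1.692, 2.646, 0.009]
contact_force: [-1.9, 2.1, 5.7]
grip_width: 0.153
grip_force: 21.1
t 2.45 grasp [0.5149 0.4033 0.2327] w 0.153 F [-1.9  2.1  5.7] q [0.49 0.58 1.38 0.   1.18 0.06]
[[-0.42, 0.908, 0.004], [0.908, 0.42, 0.004], [0.002, 0.005, -1.0]]
```

```bash
python3 -m handwheel '[[0.0007,0.0097,-0.003,0,0,-0.15,-1],[0.0029,0.0192,-0.003,0,0,-0.3,-1],[0.0065,0.0283,-0.003,0,0,-0.45,-1],[0.0114,0.0367,-0.003,0,0,-0.6,-1],[0.0175,0.0444,-0.003,0,0,-0.75,-1],[0.0247,0.051,-0.003,0,0,-0.9,-1],[0.0327,0.0564,-0.003,0,0,-1.05,-1],[0.0416,0.0606,-0.003,0,0,-1.2,-1],[0.0509,0.0635,-0.003,0,0,-1.35,-1],[0.0509,0.0635,-0.003,0,0,-1.35,-1]]' 20; python3 -c "from h import *; obs()"
```

```text
time_s: 3.7
tcp_pos: [0.5497, 0.4752, 0.388]
eef_rot: [0.331, -3.123, -0.0]
contact_force: [-1.8, -1.2, -0.6]
grip_width: 0.159
grip_force: 20.4
t 3.7 grasp [0.5496 0.4752 0.233 ] w 0.159 F [-1.8 -1.2 -0.6] q [ 0.56  0.69  1.16  0.    1.29 -1.22]
[[-0.978, -0.21, -0.001], [-0.21, 0.978, -0.0], [0.001, 0.0, -1.0]]
```

```bash
python3 -m handwheel '[[0,0,0,0,0,0,0.2],[0,0,0,0,0,0,0.2],[0,0,0,0,0,0,0.2],[0,0,-0.06,0,0,0,0.2],[0,0,-0.09,0,0,0,0.2],[0,0,-0.09,0,0,0,0.2]]' 20
python3 - <<'E'
from h import *
obs()
k=rk(p,(-.147,0,.165))[0];T0=down(np.pi/2)
rows([(k+[0,0,.13],T0),(k+[0,0,.06],T0),(k,T0)])
E
```

```text
time_s: 4.45
tcp_pos: [0.5507, 0.475, 0.4832]
eef_rot: [-0.331, 3.115, 0.008]
contact_force: [0.1, -0.1, -1.0]
grip_width: 0.598
grip_force: 0.0
t 4.45 grasp [0.552  0.4759 0.3282] w 0.598 F [ 0.1 -0.1 -1. ] q [ 0.56  0.61  1.05  0.    1.47 -1.22]
[[-0.978, -0.21, 0.008], [-0.21, 0.978, 0.006], [-0.009, 0.004, -1.0]]
[0.2234, -0.0801, 0.0308, 0.0043, 0.0093, 0.0666]
[0.2241, -0.0804, 0.1007, 0.0043, 0.0093, 0.0666]
[0.2247, -0.0807, 0.1607, 0.0043, 0.0093, 0.0666]
```

```bash
python3 -m handwheel '[[0.055,-0.02,0,0,0,0.07,0.2],[0.11,-0.04,0,0,0,0.067,0.2],[0.165,-0.06,0,0,0,0.067,0.2],[0.224,-0.08,0.02,0,0,0.067,0.2],[0.224,-0.08,0.06,0,0,0.067,0.2],[0.224,-0.08,0.1,0,0,0.067,0.2],[0.224,-0.08,0.1,0,0,0.067,0.2],[0.224,-0.08,0.1,0,0,0.067,0.2]]' 20
python3 - <<'E'
from h import *
obs()
k=rk(p,(-.147,0,.165))[0];T0=down(np.pi/2)
rows([(k,T0)])
for n in("scene","top"): cv2.imwrite(f"pics/{n}2.png",capture(n)[:,:,::-1])
a=cv2.imread("pics/top2.png")[155:305,150:300]; b=cv2.imread("pics/scene2.png")[85:235,205:355]
cv2.imwrite("pics/crop2.png",cv2.resize(cv2.hconcat([a,b]),None,fx=2.6,fy=2.6))
E
```

```text
time_s: 5.45
tcp_pos: [0.3487, 0.3498, 0.3788]
eef_rot: [-0.227, 3.132, 0.002]
contact_force: [0.1, -0.2, 0.4]
grip_width: 0.596
grip_force: 0.0
t 5.45 grasp [0.3489 0.3501 0.2238] w 0.596 F [ 0.1 -0.2  0.4] q [ 0.56  0.39  1.78  0.    0.97 -1.16]
[[-0.99, -0.144, 0.002], [-0.144, 0.99, 0.002], [-0.002, 0.001, -1.0]]
[-0.0006, -0.0001, 0.0588, 0.0014, 0.0018, -0.0001]
```

View pics/crop2.png

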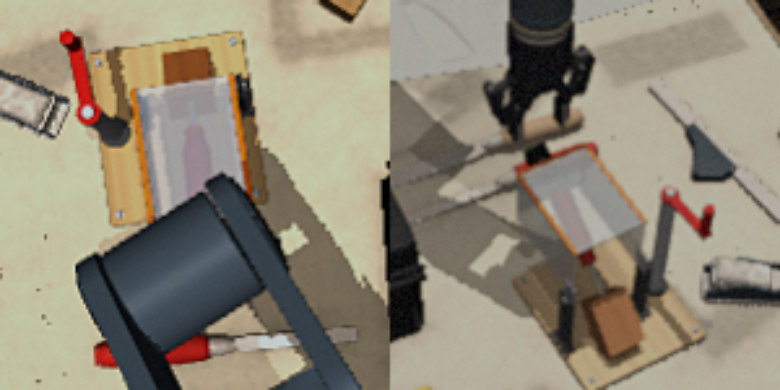

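The latch lever now points back, off the hood, and the knob (538,152 in the right crop) lies midway between the fingers. I go down and grip it.

```bash
python3 -m handwheel '[[0,0,0.03,0,0,0,0.2],[0,0,0.058,0,0,0,0.2],[0,0,0.058,0,0,0,0.2],[0,0,0.058,0,0,0,-1],[0,0,0.058,0,0,0,-1],[0,0,0.058,0,0,0,-1],[0,0,0.058,0,0,0,-1]]' 25
python3 - <<'E'
from h import *
obs()
T0=down(np.pi/2); T0=R.from_rotvec(get_obs()["eef_rot"])
kn=lambda a:rk(p,(.02-.167*np.cos(a)+.06*np.sin(a),0,.105+.167*np.sin(a)+.06*np.cos(a)))[0]
ref=(kn(0)-T0.apply([0,0,.155]),T0)
rows([(kn(a),T0) for a in np.linspace(0,1.78,21)[1:]],ref)
E
```

```text
time_s: 6.42
tcp_pos: [0.3489, 0.3493, 0.3221]
eef_rot: [-0.231, 3.129, 0.001]
contact_force: [1.8, -5.7, 3.9]
grip_width: 0.323
grip_force: 29.0
t 6.425 grasp [0.3496 0.3494 0.1671] w 0.323 F [ 1.8 -5.7  3.9] q [ 0.56  0.48  1.84 -0.    0.82 -1.16]
[[-0.989, -0.147, 0.004], [-0.147, 0.989, 0.001], [-0.004, 0.0, -1.0]]
[-0.0061, -0.0, -0.0146, 0.0, 0.0, 0.0]
[-0.0134, -0.0, -0.0286, 0.0, 0.0, 0.0]
[-0.0219, -0.0, -0.0418, 0.0, 0.0, 0.0]
[-0.0316, -0.0001, -0.0543, 0.0, 0.0, 0.0]
[-0.0424, -0.0001, -0.0659, 0.0, 0.0, 0.0]
[-0.0541, -0.0001, -0.0764, 0.0, 0.0, 0.0]
[-0.0668, -0.0001, -0.0859, 0.0, 0.0, 0.0]
[-0.0802, -0.0002, -0.0942, 0.0, 0.0, 0.0]
[-0.0943, -0.0002, -0.1013, 0.0, 0.0, 0.0]
[-0.109, -0.0002, -0.1071, 0.0, 0.0, 0.0]
[-0.1241, -0.0003, -0.1115, 0.0, 0.0, 0.0]
[-0.1396, -0.0003, -0.1146, 0.0, 0.0, 0.0]
[-0.1553, -0.0003, -0.1163, 0.0, 0.0, 0.0]
[-0.1711, -0.0004, -0.1167, 0.0, 0.0, 0.0]
[-0.1868, -0.0004, -0.1156, 0.0, 0.0, 0.0]
[-0.2024, -0.0004, -0.1131, 0.0, 0.0, 0.0]
[-0.2177, -0.0005, -0.1092, 0.0, 0.0, 0.0]
[-0.2326, -0.0005, -0.104, 0.0, 0.0, 0.0]
[-0.247, -0.0005, -0.0975, 0.0, 0.0, 0.0]
[-0.2608, -0.0006, -0.0897, 0.0, 0.0, 0.0]
```

```bash
python3 -m handwheel '[[-0.006,0,-0.0146,0,0,0,-1],[-0.0134,0,-0.0286,0,0,0,-1],[-0.0219,0,-0.0418,0,0,0,-1],[-0.0316,0,-0.0543,0,0,0,-1],[-0.0424,0,-0.0659,0,0,0,-1],[-0.0541,0,-0.0764,0,0,0,-1],[-0.0668,0,-0.0859,0,0,0,-1],[-0.0802,0,-0.0942,0,0,0,-1],[-0.0943,0,-0.1013,0,0,0,-1],[-0.109,0,-0.1071,0,0,0,-1]]' 25; python3 -c "from h import *; obs()"; python3 -m handwheel '[[-0.0151,0,-0.0044,0,0,0,-1],[-0.0306,0,-0.0075,0,0,0,-1],[-0.0463,0,-0.0092,0,0,0,-1],[-0.0621,0,-0.0096,0,0,0,-1],[-0.0778,0,-0.0085,0,0,0,-1],[-0.0934,0,-0.006,0,0,0,-1],[-0.1087,0,-0.0021,0,0,0,-1],[-0.1236,0,0.0031,0,0,0,-1],[-0.138,0,0.0096,0,0,0,-1],[-0.1518,0,0.0174,0,0,0,-1]]' 25; python3 -c "from h import *; obs()"
```

```text
time_s: 7.68
tcp_pos: [0.4567, 0.3654, 0.4286]
eef_rot: [-0.228, 3.132, 0.002]
contact_force: [-3.3, -1.5, -1.9]
grip_width: 0.32
grip_force: 26.2
t 7.675 grasp [0.4568 0.3656 0.2736] w 0.32 F [-3.3 -1.5 -1.9] q [ 0.48  0.45  1.51  0.    1.18 -1.23]
[[-0.989, -0.145, 0.001], [-0.145, 0.989, 0.001], [-0.001, 0.001, -1.0]]
time_s: 8.93
tcp_pos: [0.6081, 0.388, 0.4114]
eef_rot: [-0.227, 3.127, 0.006]
contact_force: [-0.4, 2.4, 4.7]
grip_width: 0.317
grip_force: 30.5
t 8.925 grasp [0.609  0.3887 0.2564] w 0.317 F [-0.4  2.4  4.7] q [ 0.41  0.66  1.16  0.    1.32 -1.3 ]
[[-0.989, -0.145, 0.006], [-0.145, 0.989, 0.004], [-0.006, 0.003, -1.0]]
```

```bash
python3 -m handwheel '[[0,0,0,0,0,0,0.2],[0,0,0,0,0,0,0.2],[0,0,0,0,0,0,0.2],[0,0,-0.05,0,0,0,0.2],[0,0,-0.1,0,0,0,0.2]]' 25; python3 -m handwheel '[[0.045,0.03,0,0,0,0,0.2],[0.09,0.06,0,0,0,0,0.2],[0.135,0.09,0,0,0,0,0.2],[0.18,0.12,0,0,0,0,0.2],[0.225,0.15,0,0,0,0,0.2],[0.27,0.18,0,0,0,0,0.2],[0.315,0.21,0,0,0,0,0.2],[0.358,0.245,0,0,0,0,0.2],[0.358,0.245,0,0,0,0,0.2]]'
python3 - <<'E'
from h import *
obs()
for n in("scene","top"): cv2.imwrite(f"pics/{n}3.png",capture(n)[:,:,::-1])
a=cv2.imread("pics/top3.png")[165:265,170:270]; b=cv2.imread("pics/scene3.png")[125:225,235:335]
cv2.imwrite("pics/crop3.png",cv2.resize(cv2.hconcat([a,b]),None,fx=4,fy=4,interpolation=cv2.INTER_CUBIC))
E
```

```text
time_s: 9.55
tcp_pos: [0.6058, 0.3871, 0.511]
eef_rot: [0.228, -3.133, -0.001]
contact_force: [1.5, 0.0, 1.0]
grip_width: 0.6
grip_force: 0.0
time_s: 10.68
tcp_pos: [0.2125, 0.5789, 0.5107]
eef_rot: [-0.237, 3.132, 0.004]
contact_force: [0.3, 0.6, 0.1]
grip_width: 0.598
grip_force: 0.0
t 10.675 grasp [0.2126 0.5793 0.3557] w 0.598 F [0.3 0.6 0.1] q [ 1.04  0.42  1.32  0.    1.4  -0.68]
[[-0.989, -0.151, 0.001], [-0.151, 0.989, 0.002], [-0.001, 0.002, -1.0]]
```

View pics/crop3.png

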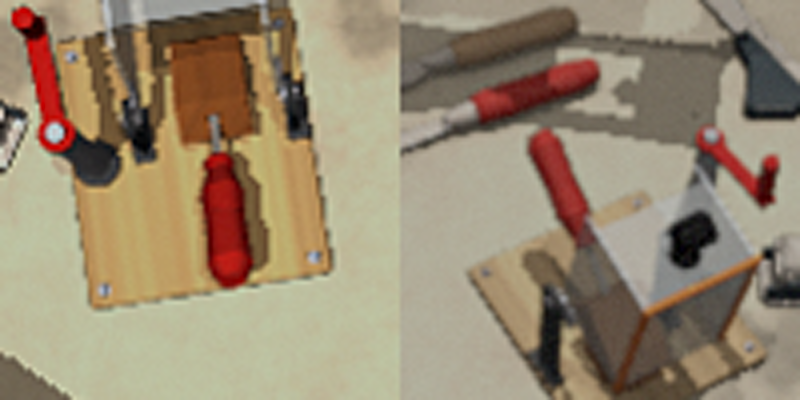

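The hood stands wide open and the latch points back. The red handle runs from its collar at (217,157) to its end at (233,285) in the left crop, and from (585,240) to (540,132) in the right crop.

Run:
```python
from h import *
t=lambda x,y:(170+x/4-.4,165+y/4-.4); s=lambda x,y:(235+(x-400)/4-.4,125+y/4-.4)
loc=lambda w:Rk.inv().apply(w-np.r_[p[:2],0])
e=loc(tri(t(232,285),s(540,132)));c=loc(tri(t(217,157),s(585,240)))
print(e,c,np.linalg.norm(e-c),np.degrees(np.arctan2(e[2]-c[2],c[0]-e[0])),(e+c)/2)
u=np.array([-np.cos(np.radians(42)),0,np.sin(np.radians(42))])
f=lambda v:np.concatenate([proj(n,rk(p,np.array([v[0],v[2],v[1]])+k*u))[0]-uv for n,uv,k in
 (("top",t(232,285),.051),("top",t(217,157),-.047),("scene",s(540,132),.051),("scene",s(585,240),-.047))])
r=least_squares(f,[-.06,.13,0]);print(r.x,f(r.x).round(1))
m=rk(p,(r.x[0],r.x[2],r.x[1]))[0];print(m)
T0=down(np.pi/2);rows([(m+[0,0,.13],T0),(m+[0,0,.05],T0),(m,T0)])
```

```text
[-0.09879717  0.00216073  0.14630033] [-0.01427006 -0.00082546  0.10529401] 0.0939961034049961 25.87924334625838 [-0.05653362  0.00066763  0.12579717]
[-0.05487145  0.12466072  0.00071484] [-0.4 -2.7  0.8  2.9  0.4 -1.1  0.   0.8]
[0.44040109 0.36387883 0.12466072]
[-0.1907, -0.2446, 0.1011, 0.0011, 0.0024, 0.0019]
[-0.1905, -0.2447, 0.1811, 0.0011, 0.0024, 0.0019]
[-0.1904, -0.2447, 0.2311, 0.0011, 0.0024, 0.0019]
```

```bash
python3 -m handwheel '[[-0.035,-0.045,0,0,0,0,0.2],[-0.07,-0.09,0,0,0,0,0.2],[-0.105,-0.135,0,0,0,0,0.2],[-0.14,-0.18,0.01,0,0,0,0.2],[-0.175,-0.225,0.03,0,0,0,0.2],[-0.191,-0.245,0.08,0,0,0,0.2],[-0.191,-0.245,0.13,0,0,0,0.2],[-0.191,-0.245,0.17,0,0,0,0.2],[-0.191,-0.245,0.17,0,0,0,0.2]]' 25
python3 - <<'E'
from h import *
obs()
m=rk(p,(-.056,0.0005,.127))[0]
rows([(m,down(np.pi/2))])
for n in("scene","top"): cv2.imwrite(f"pics/{n}4.png",capture(n)[:,:,::-1])
a=cv2.imread("pics/top4.png")[150:300,150:300]; b=cv2.imread("pics/scene4.png")[85:235,205:355]
cv2.imwrite("pics/crop4.png",cv2.resize(cv2.hconcat([a,b]),None,fx=2.6,fy=2.6))
E
```

```text
time_s: 11.9
tcp_pos: [0.4412, 0.3612, 0.3375]
eef_rot: [0.223, -3.128, 0.003]
contact_force: [0.4, 0.3, -0.1]
grip_width: 0.599
grip_force: 0.0
t 11.9 grasp [0.4404 0.3608 0.1825] w 0.599 F [ 0.4  0.3 -0.1] q [ 0.49  0.54  1.64  0.    0.97 -1.22]
[[-0.99, -0.142, -0.005], [-0.142, 0.99, -0.002], [0.006, -0.002, -1.0]]
[0.0013, 0.0026, 0.0555, -0.0017, -0.0055, -0.0025]
```

View pics/crop4.png

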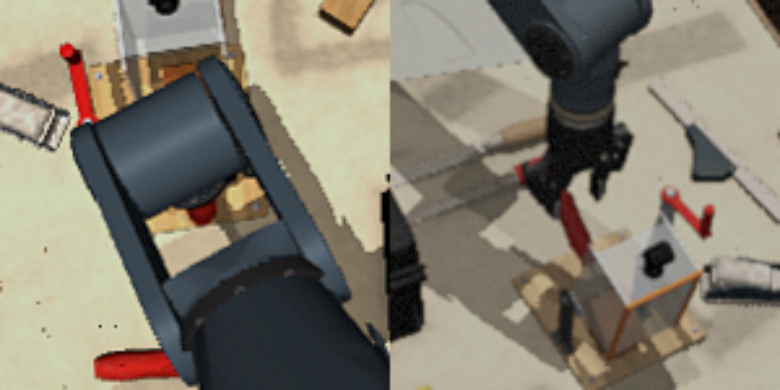

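The fingers stand either side of the handle (565,215 in the right crop), so I go down and grip it.

```bash
python3 -m handwheel '[[0.001,0.0025,0.02,0,0,0,0.2],[0.001,0.0025,0.04,0,0,0,0.2],[0.001,0.0025,0.055,0,-0.005,0,0.2],[0.001,0.0025,0.055,0,-0.005,0,0.2],[0.001,0.0025,0.055,0,-0.005,0,-1],[0.001,0.0025,0.055,0,-0.005,0,-1],[0.001,0.0025,0.055,0,-0.005,0,-1],[0.001,0.0025,0.055,0,-0.005,0,-1],[0.001,0.0025,0.055,0,-0.005,0,-1]]' 60; python3 -c "from h import *; obs()"
```

```text
time_s: 13.12
tcp_pos: [0.4402, 0.3656, 0.2867]
eef_rot: [-0.227, 3.125, 0.003]
contact_force: [-0.9, -2.2, 6.9]
grip_width: 0.32
grip_force: 58.8
t 13.125 grasp [0.4415 0.366  0.1317] w 0.32 F [-0.9 -2.2  6.9] q [ 0.5   0.62  1.67 -0.    0.84 -1.22]
[[-0.989, -0.144, 0.008], [-0.144, 0.99, 0.003], [-0.008, 0.001, -1.0]]
```

```bash
python3 -m handwheel '[[0.0037,0,-0.0033,0,0,0,-1],[0.0074,0,-0.0067,0,0,0,-1],[0.0111,0,-0.01,0,0,0,-1],[0.0149,0,-0.0134,0,0,0,-1],[0.0186,0,-0.0167,0,0,0,-1]]' 60; python3 -c "from h import *; obs()"
```

```text
time_s: 13.75
tcp_pos: [0.4211, 0.363, 0.3022]
eef_rot: [-0.227, 3.126, 0.003]
contact_force: [3.8, -1.6, -0.6]
grip_width: 0.315
grip_force: 59.0
t 13.75 grasp [0.4221 0.3634 0.1472] w 0.315 F [ 3.8 -1.6 -0.6] q [ 0.51  0.58  1.7  -0.    0.86 -1.2 ]
[[-0.989, -0.145, 0.007], [-0.145, 0.989, 0.002], [-0.007, 0.001, -1.0]]
```

Low forces; continue along the slope.

```bash
python3 -m handwheel '[[0.006,0,-0.0054,0,0,0,-1],[0.012,0,-0.0107,0,0,0,-1],[0.018,0,-0.0161,0,0,0,-1],[0.024,0,-0.0215,0,0,0,-1],[0.03,0,-0.0268,0,0,0,-1],[0.036,0,-0.0322,0,0,0,-1],[0.042,0,-0.0376,0,0,0,-1],[0.048,0,-0.043,0,0,0,-1]]' 60
python3 - <<'E'
from h import *
obs()
for n in("scene","top"): cv2.imwrite(f"pics/{n}5.png",capture(n)[:,:,::-1])
a=cv2.imread("pics/top5.png")[150:300,150:300]; b=cv2.imread("pics/scene5.png")[85:235,205:355]
cv2.imwrite("pics/crop5.png",cv2.resize(cv2.hconcat([a,b]),None,fx=2.6,fy=2.6))
E
```

```text
time_s: 14.75
tcp_pos: [0.373, 0.3558, 0.3448]
eef_rot: [-0.228, 3.128, 0.002]
contact_force: [-0.5, 0.6, -1.0]
grip_width: 0.316
grip_force: 59.1
t 14.75 grasp [0.3738 0.3561 0.1898] w 0.316 F [-0.5  0.6 -1. ] q [ 0.55  0.47  1.77 -0.    0.9  -1.17]
[[-0.989, -0.145, 0.006], [-0.145, 0.989, 0.002], [-0.006, 0.001, -1.0]]
```

View pics/crop5.png

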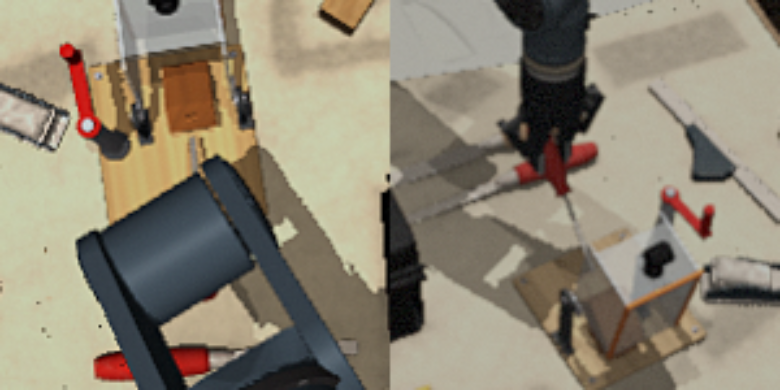

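The tip is out of the socket: the shaft end is visible free at (575,225) in the right crop. Next I lift, then level it away from the rack.

Run:
```python
from h import *
o=get_obs();R0=R.from_rotvec(o["eef_rot"]);g0=o["tcp_pos"]+R0.apply([0,0,.155])
g1=g0+[0,0,.2]
g2=np.array([.30,.53,.41]);az=np.radians(60)-p[2]
L=[(g1,R0)]
for s in np.linspace(0,1,8)[1:]:
    L.append((g1+(g2-g1)*s,R.from_euler('z',az*s)*R0*R.from_euler('y',-.733*s)))
rows(L)
```

```text
[-0.0013, 0.0003, -0.2, 0.0, 0.0, 0.0]
[0.0216, 0.0242, -0.202, -0.0076, -0.1044, -0.1287]
[0.0434, 0.044, -0.2023, -0.0286, -0.2079, -0.2566]
[0.0634, 0.0602, -0.201, -0.0632, -0.3096, -0.383]
[0.0806, 0.0732, -0.198, -0.1112, -0.4087, -0.5072]
[0.0944, 0.0837, -0.1934, -0.1727, -0.5042, -0.6283]
[0.1044, 0.0927, -0.1874, -0.2476, -0.5951, -0.7456]
[0.1103, 0.1011, -0.18, -0.3358, -0.6804, -0.8581]
```

```bash
python3 -m handwheel '[[0,0,-0.03,0,0,0,-1],[0,0,-0.08,0,0,0,-1],[0,0,-0.14,0,0,0,-1],[-0.0013,0,-0.2,0,0,0,-1],[0.0216,0.0242,-0.202,-0.0076,-0.1044,-0.1287,-1],[0.0434,0.044,-0.2023,-0.0286,-0.2079,-0.2566,-1],[0.0634,0.0602,-0.201,-0.0632,-0.3096,-0.383,-1],[0.0806,0.0732,-0.198,-0.1112,-0.4087,-0.5072,-1],[0.0944,0.0837,-0.1934,-0.1727,-0.5042,-0.6283,-1],[0.1044,0.0927,-0.1874,-0.2476,-0.5951,-0.7456,-1]]' 60
python3 - <<'E'
from h import *
obs()
o=get_obs();R0=R.from_rotvec(o["eef_rot"])
g=np.array([.30,.53,.41]);h=np.radians(60)
rows([(g,tool([.669*np.cos(h),.669*np.sin(h),-.743],[-np.sin(h),np.cos(h),0]))])
E
```

```text
time_s: 16.1
tcp_pos: [0.2546, 0.4322, 0.5311]
eef_rot: [-1.134, 2.28, 0.375]
contact_force: [-0.7, 0.4, -1.9]
grip_width: 0.316
grip_force: 59.3
t 16.1 grasp [0.3101 0.5058 0.4065] w 0.316 F [-0.7  0.4 -1.9] q [ 0.8   0.13  1.75  0.13  0.63 -1.78]
[[-0.485, -0.798, 0.358], [-0.641, 0.603, 0.475], [-0.595, 0.001, -0.804]]
[0.0015, 0.0099, 0.0062, -0.0779, -0.0959, -0.0964]
```

```bash
python3 -m handwheel '[[0.0015,0.01,0.006,-0.078,-0.096,-0.096,-1],[0.0015,0.01,0.006,-0.078,-0.096,-0.096,-1],[0.0015,0.01,0.006,-0.078,-0.096,-0.096,-1],[0.0015,0.01,0.006,-0.078,-0.096,-0.096,-1]]' 60
python3 - <<'E'
from h import *
obs()
for n in("scene","top"): cv2.imwrite(f"pics/{n}6.png",capture(n)[:,:,::-1])
a=cv2.imread("pics/top6.png")[90:290,90:290]; b=cv2.imread("pics/scene6.png")[45:245,205:405]
cv2.imwrite("pics/crop6.png",cv2.resize(cv2.hconcat([a,b]),None,fx=2,fy=2,interpolation=cv2.INTER_CUBIC))
E
```

```text
time_s: 16.6
tcp_pos: [0.2496, 0.4401, 0.5261]
eef_rot: [-1.227, 2.141, 0.471]
contact_force: [-0.4, -0.3, -1.1]
grip_width: 0.316
grip_force: 59.3
t 16.6 grasp [0.3017 0.5295 0.4106] w 0.316 F [-0.4 -0.3 -1.1] q [ 0.79  0.13  1.78  0.33  0.54 -2.04]
[[-0.377, -0.863, 0.337], [-0.642, 0.505, 0.576], [-0.667, 0.001, -0.745]]
```

View pics/crop6.png

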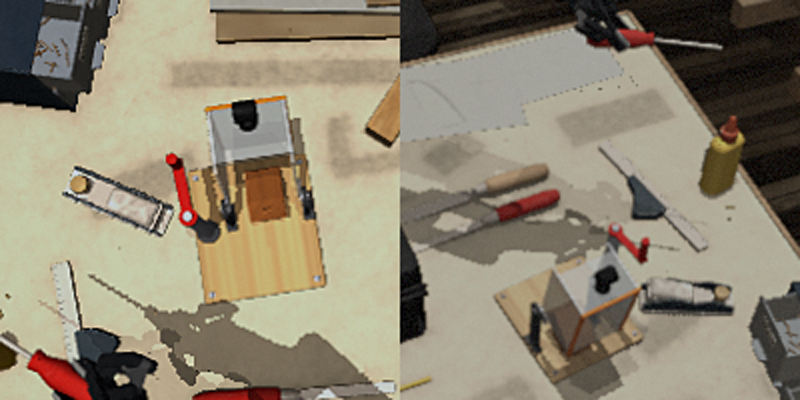

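Run:
```python
from h import *
a=cv2.imread("pics/top6.png")[225:305,50:150]; b=cv2.imread("pics/scene6.png")[25:105,285:385]
cv2.imwrite("pics/crop7.png",cv2.resize(cv2.hconcat([a,b]),None,fx=4,fy=4,interpolation=cv2.INTER_CUBIC))
g=np.array([.3017,.5295,.4106]);u=np.array([np.cos(np.pi/3),np.sin(np.pi/3),0])
for k in(.047,.145): print([(proj(n,g+k*u)[0]).round(1) for n in("top","scene")])
```

```text
[array([107.4, 270.4]), array([329.9,  63. ])]
[array([ 64.9, 244.1]), array([363.3,  67.2])]
```

View pics/crop7.png

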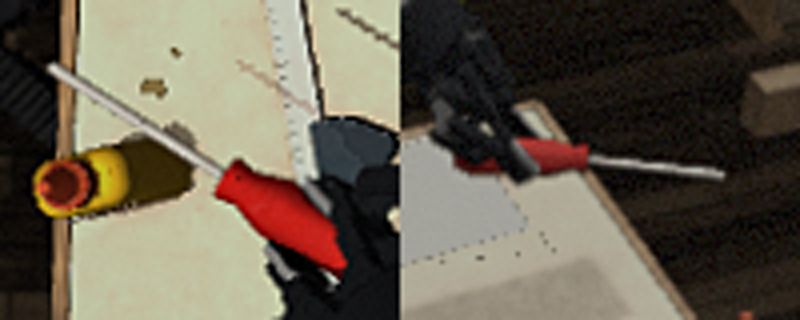

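The tip is at (50,68) in the top crop and (722,176) in the scene crop; the handle collar is at (222,170) and (588,156).

Run:
```python
from h import *
t=lambda x,y:(50+x/4-.4,225+y/4-.4); s=lambda x,y:(285+(x-400)/4-.4,25+y/4-.4)
a=tri(t(50,68),s(722,176));b=tri(t(226,176),s(588,156));d=a-b
print(a,b,np.linalg.norm(d),np.degrees(np.arcsin(d[2]/np.linalg.norm(d))))
obs()
```

```text
[0.37851177 0.66062145 0.40783707] [0.32870394 0.57341137 0.41022371] 0.10045951746493809 -1.3613193725385955
t 16.7 grasp [0.3016 0.5295 0.4105] w 0.314 F [-0.6 -0.4 -0.5] q [ 0.79  0.13  1.78  0.33  0.54 -2.04]
[[-0.377, -0.863, 0.336], [-0.642, 0.505, 0.577], [-0.668, 0.001, -0.745]]
```

```bash
python3 -m handwheel '[[0,0,0,0,0,0,-1],[0,0,0,0,0,0,-1],[0,0,0,0,0,0,-1],[0,0,0,0,0,0,-1]]' 60; python3 -c "from workcell import *; print(sign_off())"
```

```text
time_s: 17.2
tcp_pos: [0.2491, 0.4401, 0.5257]
eef_rot: [-1.228, 2.14, 0.471]
contact_force: [0.3, -0.2, -1.3]
grip_width: 0.321
grip_force: 59.3
the job is handed in; nothing more can be done
None
```

The job is handed in at 17.2 s, with the latch and hood left open and the screwdriver held still in the air, level to about 1.4° by camera, handle at about 0.41 m and clear of the rack.

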